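# Hold the lid rack against its stop for fastening

## Task

I am about to screw the lid rack down in its organiser and need a third hand. Turn the clamp knob about a quarter turn anticlockwise to free the bookend before you move it, then slide the bookend so that it presses the rack squarely against the sprung stop plate with about 10 N (the plate gives about 8 mm), and finish still holding the bookend with that steady push: do not let go. Never ram the stop, and leave everything else on the worktop where it is.

Things in the scene. Friction and masses are not known exactly. Their poses are not given: they have to be found in the camera images.
- organiser: bamboo organiser base fixed on the worktop, tray 455 x 200 mm, top 12 mm above the worktop. Origin on the worktop under its centre. Its x axis is the push direction, from bookend to stop (roughly the world's -y); its y axis points away from the robot. Along x on the tray: aluminium bookend, lid rack, steel stop plate, fixed bamboo end block.
- bookend: aluminium bookend, slides along the organiser's x only (160 mm; under 1 N once free; clamped it holds against some 10 N). Origin at worktop height, mid-width, at its front pressing face; axes as the organiser's. Pressing plate 12 mm thick, 90 wide, top at height 95; foot 100 wide, 115 long reaching back from that face, top at 24; grip post at the back.
- bookend_post (a point): top centre of the bookend's upright grip post, 95 mm above the worktop, 100 mm behind the pressing face. Post: 20 mm along the push direction, 30 mm across, from the foot (height 24 mm) to 95 mm; 78 mm of free space between it and the pressing plate. Pinch it across its 30 mm from above, or push it from behind.
- knob (a joint): angle of the clamp knob in rad: 0 to 0.25 at the start (clamped), growing anticlockwise seen from above, end of turn at 1.5. An eccentric cam: lets the bookend go at about 0.65, counts as freed above 1.1; stays where it is left. Turning resistance 0.15 N m, up to 0.5 N m while clamped; the cam may draw the bookend back by up to 16 mm as it lets go.
- knob_grip (a point): centre of the knob's bar grip, on the knob's axis, 50 mm above the worktop. Black bar 50 mm long, 14 mm wide, height 37 to 63 mm, over a round steel cam 64 mm wide. Stands at the robot's side of the bookend, between pressing plate and post seen along x. At knob value 0 the bar lies along the organiser's y (across the track), at 1.5 nearly along x.
- rack: white slotted plastic rack with six grey silicone lids upright (one piece, about 0.25 kg), 140 mm along x, 110 mm across; end walls 60 mm tall, lids to 107 mm. Origin at the centre of its underside; loose on the tray, a little askew, 10 to 55 mm short of the stop. Sliding it takes 1 to 4 N, so push the bookend that much harder than the force wanted on the stop.
- stop_plate: steel stop plate (10 mm thick, 120 mm wide, height 15 to 81 mm) on two rubber buffers before the fixed end block. Origin at worktop height, mid-width, at the face that looks at the rack. At rest it lies at x = 170 mm in the organiser's frame; pushed, it yields along +x by 1 mm per 1.2 N (8.3 mm at 10 N), up to 18 mm.
- lunch_container: bystander: pink plastic lunch box, 120 x 178 x 64 mm, origin at its underside; leave it alone
- clamp_jar: bystander: glass jar with clamp lid, 100 mm wide, 142 mm tall, origin at its underside; leave it alone
- tea_strainer: bystander: steel tea strainer, bowl 80 mm wide, 31 mm tall, handle to 155 mm from the bowl's centre, origin at its underside; leave it alone
- bamboo_spoon: bystander: bamboo spoon, 240 mm long, lying flat along its x axis; leave it alone
- mug: bystander: white mug, 82 mm wide, 95 mm tall, origin at its underside; leave it alone
- bowl: bystander: small bowl, 130 mm wide, 55 mm tall, origin at its underside; leave it alone
- spice_jar: bystander: amber spice jar, 48 mm wide, 100 mm tall, origin at its underside; leave it alone

How it is judged:
On the way, in this order (a step that is already met when the one before it is completed fails the run):
1. the knob is turned to free the bookend, which has not yet been moved (25 mm of creep allowed) (value of joint knob above 1.1 rad and distance of bookend from where it was at the start of the episode below 0.025 m), for 0.2 s.
2. the bookend presses the rack against the stop with 5 to 15 N (contact force between rack and stop_plate between 5 and 15 N and contact force between bookend and rack above 4 N), for 0.5 s.
At the end, for the whole second after the job is handed in: Through the last second, the robot still holding or pushing the bookend: the rack presses on the stop plate with 5 to 15 N and is itself pressed by the bookend (over 4 N), square to the organiser within 0.05 rad, flat on the tray, at rest; the knob stays freed (over 1.1 rad) (all of step 2 and (contact force between bookend and the fingers above 3 N or contact force between bookend and the arm above 3 N) and value of joint knob above 1.1 rad and angle between the x axis of rack and the x axis of organiser, either way round below 0.05 rad and angle between rack's own z axis and vertical below 0.06 rad and z of rack in the frame of organiser below 0.018 m and linear speed of each of rack, bookend below 0.01 m/s); the arm keeps its last pose, push and grip.
It fails at once if the bookend is dragged more than 25 mm while the knob still clamps it (value of joint knob below 0.5 rad and distance of bookend from where it was at the start of the episode above 0.025 m).
It fails at once if the stop is rammed with more than 25 N (contact force between rack and stop_plate above 25 N).
It fails at once if the rack is tipped (angle between rack's own z axis and vertical above 0.3 rad).
It fails at once if a bystander is shifted more than 30 mm (distance of any of lunch_container, clamp_jar, tea_strainer, bamboo_spoon, mug, bowl, spice_jar from where it was at the start of the episode above 0.03 m).
It also fails if it takes over 54 s, if anything falls off the work surface, if the arm or the gripper's body presses on something with over 40 N, if the wrist force passes 120 N, or if a joint passes its speed limit or range.

## Robot

A 7-joint arm with a two-finger parallel gripper is mounted at the origin on the work surface. World frame = base frame: x ahead of the robot, y to its left, z up, the work surface at z = 0. Lengths are in m, angles in rad, forces in N, time in s.
With the tool pointing down it reaches from about 0.425 to 0.875 m from the base axis. Payload 9.9 kg.
Tool frame: the origin (TCP) lies between the finger pads; the fingertips stand 17 mm ahead of it and the grasp point (between the pads) lies 2 mm behind it; z points along the fingers, y is the line along which they close (so a half turn about z gives the same grasp; the last joint's range is limited). The gripper opens to 85 mm and grips with 20 to 120 N. Pads are 22 mm wide; open, the fingers measure 114 mm over their backs; the gripper's body (76 mm by 85 mm) begins 54 mm behind the grasp point. The pads swing forward as they close: fully open they stand 13 mm farther back than shut.
Start: joints at [1.21, 0.576, 0.025, 1.437, -0.015, 1.129, -0.057], TCP at [0.184, -0.649, 0.248] pointing down, gripper open.
Joint ranges: [-2.76, 2.76], [-0.34, 2.15], [-1.52, 1.57], [0.19, 2.46], [-1.09, 4.23], [0.17, 1.99], [-2.82, 2.82]. Speed limits (rad/s): [2.22, 2.22, 3.01, 3.01, 3.14, 3.14, 3.14].

## Interface

Orientations are given as a rotation vector (axis times angle).
In Python, from workcell import robot, cams, telemetry gives the robot as it stands (robot), with the cameras (cams) and the readings (telemetry).
- The arm moves only by the shell command python3 inch.py 'ROWS' [FORCE]. ROWS is one flat JSON list of numbers that holds 1 to 8 rows one after another, with no inner brackets; each row has 5 numbers: the finger opening in m, then dx, dy, dz in normalised numbers (1 is 1000 mm), then a turn about the tool's z in normalised numbers (1 is 180 degrees); each row is the pose to reach, as a shift and turn from the pose commanded when the command began, along the tool's axes at that moment; what a row does not reach only later rows make up. A row lasts 1/8 s, in which the tool goes at most 0.0625 m and 0.188 rad, less where a joint would pass 70% of its speed; a pose out of reach is approached as far as the arm can. The fingers move at their own pace and stop on an object; FORCE is the grip in N (left out, the last holds). Time passes only in rows, so rows that do not move let the fingers close. It prints the time, the measured TCP pose, the force, the opening and the grip force at its end. Input that does not fit is refused with a message, and nothing moves.
- telemetry.get_obs(): the state, without advancing time (a new reading comes with each control period).
- cams.grab_frame(name): name is "side" or "top"; returns a dict with "img" (420x560x3 uint8, red, green, blue), "K" (3x3 intrinsics, pixels), "extrinsics" (4x4, takes a point from world to camera coordinates). Camera axes: x right, y up, looking along -z (the intrinsics and any distortion apply to the point x, -y, -z); pixel columns grow to the right and rows downward; lengths in m; the calibration is good to about 2 mm. A picture is of the moment at which its call begins. There is no depth.
- robot.sign_off(): hands the job in; it is judged then, once.
The state is a dict: "time_s": time; "q": joint angles; "joint_vel": joint speeds; "effort": joint torques, N m; "position": TCP position; "eef_rot": TCP orientation; "wrist_force": force on the tool from outside, world axes, zero at the start; "torque": the same for the moment, N m; "finger_gap": finger opening in m; "grip_force": force on a finger pad.
Only numpy, scipy, OpenCV 4.12 (cv2) and the standard library are available. Lean on these libraries where they do the work, as an engineer would, in place of code of your own. Each camera call takes 0.05 s, during which the arm holds its last target. There are 200 camera calls.

## Working session

There is one attempt and no reset: what is moved stays moved. The work goes in short steps, Python scripts to look and compute and a shell command to move; the robot and the scene stay as the last step left them, time stands still between calls to the robot, and variables do not carry over. Pictures are saved under pics/ and viewed, at most 10 in all, crops included, and the job is handed in when it is done.

```bash
ls; mkdir -p pics
cat > h.py <<'E'
import numpy as np, cv2
from workcell import robot, cams, telemetry
def grab(name,fn):
    f=cams.grab_frame(name); cv2.imwrite('pics/'+fn+'.png',f['img'][:,:,::-1]); np.savez('pics/'+fn+'.npz',K=f['K'],E=f['extrinsics'],**({'d':f['distortion']} if 'distortion' in f else {})); return f
def ray(fn,u,v):
    d=np.load('pics/'+fn+'.npz'); K,E=d['K'],d['E']
    p=np.linalg.inv(K)@[u,v,1]; c=np.array([p[0],-p[1],-1]); R,t=E[:3,:3],E[:3,3]
    return -R.T@t, R.T@c
def at_z(fn,u,v,z):
    o,r=ray(fn,u,v); return o+r*(z-o[2])/r[2]
def proj(fn,P):
    d=np.load('pics/'+fn+'.npz'); K,E=d['K'],d['E']; c=E[:3,:3]@np.array(P)+E[:3,3]
    q=K@[c[0],-c[1],-c[2]]; return q[:2]/q[2]
E
python3 - <<'E'
from h import *
for n in('side','top'):
    f=grab(n,n+'0'); print(f.keys()); print(f['K'],np.round(ray(n+'0',280,210),3))
print(telemetry.get_obs())
E
```

```text
inch.py
pics
workcell.py
dict_keys(['img', 'K', 'extrinsics'])
[[440.58969422   0.         275.21320895]
 [  0.         440.58969422 211.81641846]
 [  0.           0.           1.        ]] [[ 0.456  0.835  1.097]
 [ 0.057 -0.656 -0.753]]
dict_keys(['img', 'K', 'extrinsics'])
[[409.23846052   0.         278.38067508]
 [  0.         409.23846052 209.82606289]
 [  0.           0.           1.        ]] [[ 0.281 -0.023  1.345]
 [ 0.198 -0.005 -0.98 ]]
{'time_s': 0.1, 'q': array([ 1.21020712,  0.57644399,  0.02481155,  1.43780324, -0.01496527,
        1.12899704, -0.05650667]), 'joint_vel': array([-4.94759962e-04, -1.24255635e-03,  2.56716450e-04, -2.88832853e-03,
        1.96512241e-04,  5.80999263e-04,  3.20530600e-05]), 'effort': array([ 6.23331187e-03, -7.67307472e+01,  2.25787684e+00, -2.86601722e+01,
        1.57918374e-02,  8.64225032e-03,  2.06882993e-05]), 'position': array([ 0.18437374, -0.64894777,  0.24753812]), 'eef_rot': array([-3.11011437e+00, -4.33304811e-01,  4.51859520e-04]), 'wrist_force': array([ 0.30045699,  0.02181321, -0.40682847]), 'torque': array([ 0.0105555 , -0.02882171,  0.01561379]), 'grip_force': 0.0, 'finger_gap': 0.08531411548979657}
```

View pics/top0.png

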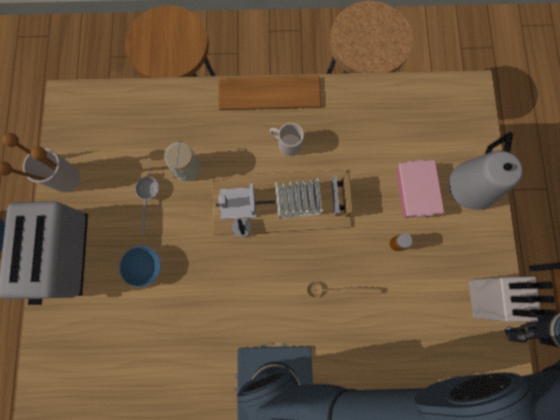

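View pics/side0.png

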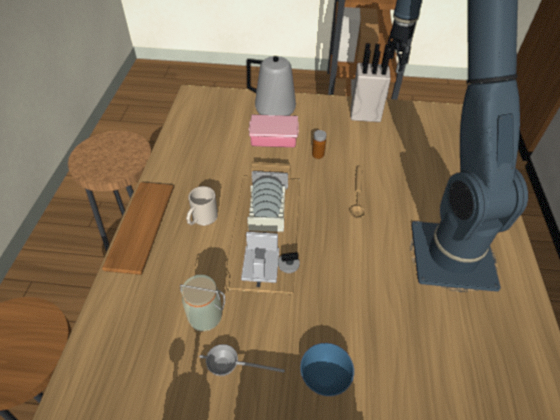

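The top view shows the bookend at about (237,203), knob (241,226), rack (298,198) and stop (340,195). I'll view enlarged crops to measure them.

Run:
```python
import cv2
a=cv2.imread('pics/top0.png')[160:250,200:360]; cv2.imwrite('pics/top0c.png',cv2.resize(a,None,fx=5,fy=5,interpolation=cv2.INTER_CUBIC))
a=cv2.imread('pics/side0.png')[160:300,220:310]; cv2.imwrite('pics/side0c.png',cv2.resize(a,None,fx=4,fy=4,interpolation=cv2.INTER_CUBIC))
```

```text
(no output)
```

View pics/top0c.png

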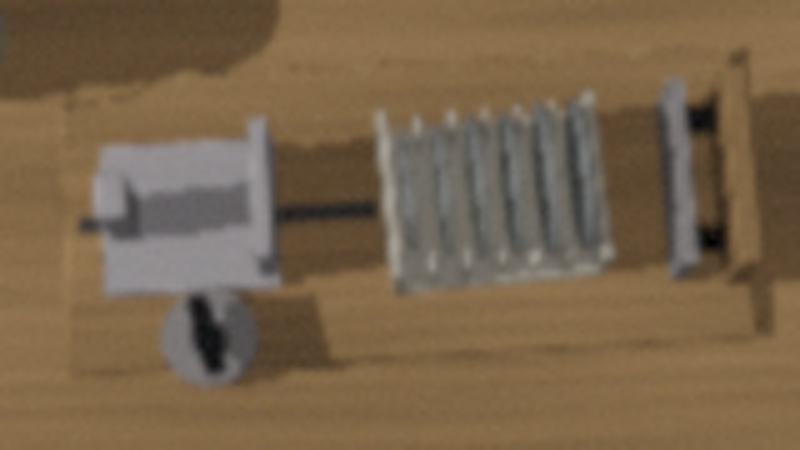

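View pics/side0c.png

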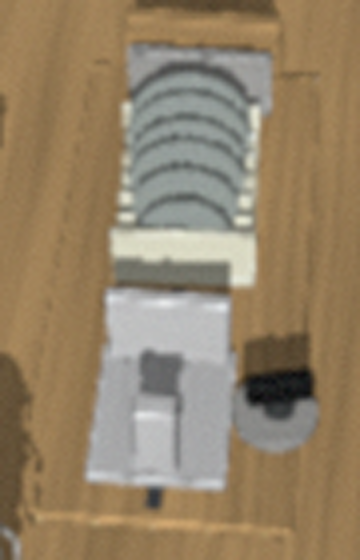

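The top crop shows the post top at about (110,195), bookend plate top from (258,120) to (268,270), bar from (197,297) to (218,370), and stop plate from (668,85) to (684,272). The side crop shows the post top at (155,420) and the bar at (280,385).

Run:
```python
from h import *
T=lambda x,y,z: at_z('top0',200+(x+.5)/5-.5,160+(y+.5)/5-.5,z)
S=lambda x,y,z: at_z('side0',220+(x+.5)/4-.5,160+(y+.5)/4-.5,z)
for n,f,a in [('tray BL',T,(75,375,.012)),('tray BR',T,(770,335,.012)),('tray TL',T,(67,97,.012)),
 ('post top',T,(110,190,.095)),('be plate top far',T,(258,118,.095)),('be plate near',T,(270,250,.095)),('bar c',T,(207,332,.06)),('cam c',T,(210,338,.03)),('bar a',T,(197,297,.063)),('bar b',T,(218,370,.063)),
 ('stop far',T,(675,82,.081)),('stop near',T,(688,262,.081)),('foot TL',T,(97,145,.024)),('foot BL',T,(105,293,.024)),
 ('rack TL',T,(382,112,.06)),('rack BL',T,(398,282,.06)),('rack TR',T,(588,97,.06)),('rack BR',T,(608,255,.06)),
 ('S post back top L',S,(137,409,.095)),('S post R',S,(175,411,.095)),('S post frontL',S,(143,396,.095)),('S bar topL',S,(245,375,.063)),('S bar topR',S,(312,372,.063)),('S bar top nearR',S,(313,382,.063)),
 ('S foot BL',S,(86,482,.024)),('S foot BR',S,(222,490,.024)),('S be top L',S,(106,290,.095)),('S be top R',S,(232,295,.095)),('S stop L',S,(128,45,.081)),('S stop R',S,(272,55,.081)),('S tray',S,(38,515,.012)),('S tray',S,(290,530,.012))]:
    print(n,np.round(f(*a),3))
```

```text
tray BL [0.472 0.187 0.012]
tray BR [ 0.489 -0.271  0.012]
tray TL [0.662 0.194 0.012]
post top [0.577 0.153 0.095]
be plate top far [0.622 0.06  0.095]
be plate near [0.536 0.053 0.095]
bar c [0.491 0.096 0.06 ]
cam c [0.492 0.097 0.03 ]
bar a [0.514 0.102 0.063]
bar b [0.466 0.089 0.063]
stop far [ 0.644 -0.207  0.081]
stop near [ 0.526 -0.209  0.081]
foot TL [0.625 0.172 0.024]
foot BL [0.525 0.166 0.024]
rack TL [ 0.634 -0.018  0.06 ]
rack BL [ 0.521 -0.026  0.06 ]
rack TR [ 0.641 -0.153  0.06 ]
rack BR [ 0.536 -0.161  0.06 ]
S post back top L [0.584 0.159 0.095]
S post R [0.558 0.157 0.095]
S post frontL [0.581 0.147 0.095]
S bar topL [0.515 0.099 0.063]
S bar topR [0.468 0.091 0.063]
S bar top nearR [0.466 0.1   0.063]
S foot BL [0.62  0.177 0.024]
S foot BR [0.524 0.172 0.024]
S be top L [0.621 0.059 0.095]
S be top R [0.53  0.053 0.095]
S stop L [ 0.645 -0.21   0.081]
S stop R [ 0.525 -0.212  0.081]
S tray [0.651 0.2   0.012]
S tray [0.473 0.192 0.012]
```

Both cameras agree: the organiser yaw is about 0.037 rad, the knob is at (0.491, 0.096) with k≈0.19, and the post is at (0.572, 0.153). I'll move over the knob through a waypoint.

```bash
cat > d.py <<'E'
import sys,numpy as np
from scipy.spatial.transform import Rotation as R
from workcell import robot, cams, telemetry
o=telemetry.get_obs(); r=R.from_rotvec(o['eef_rot']); t=np.array(list(map(float,sys.argv[1:4])))
m=r.as_matrix(); print('shift',np.round(m.T@(t-o['position']),4),'azim x',round(np.arctan2(m[1,0],m[0,0]),4),'tilt',np.round(m[:,2],3),'pos',np.round(o['position'],4),'F',np.round(o['wrist_force'],2),'q',np.round(o['q'],2),'t',o['time_s'],o['finger_gap'],o['grip_force'])
E
python3 inch.py '[0.085,0.3,-0.277,0,0,0.085,0.3,-0.277,0,0,0.085,0.3,-0.277,0,0,0.085,0.3,-0.277,0,0,0.085,0.3,-0.277,0,0,0.085,0.3,-0.277,0,0,0.085,0.3,-0.277,0,0]' 100; python3 d.py .491 .096 .15
```

```text
time_s: 0.98
position: [0.3989, -0.2975, 0.2482]
eef_rot: [-3.11, -0.439, -0.001]
wrist_force: [0.6, -0.8, 0.7]
finger_gap: 0.0848
grip_force: 0.0
shift [ 0.1975 -0.3525  0.0987] azim x 0.2806 tilt [ 0.     0.001 -1.   ] pos [ 0.3989 -0.2975  0.2482] F [ 0.56 -0.75  0.68] q [ 0.59  0.31 -0.05  1.89  0.02  0.94 -0.77] t 0.975 0.08475877528986447 0.0
```

Units first: turns go in shares of 180 degrees. So 0.05 rad / 3.1416 = 0.0159.

```bash
python3 inch.py '[0.06,0.1975,-0.3525,0.098,0.0159,0.06,0.1975,-0.3525,0.098,0.0159,0.06,0.1975,-0.3525,0.098,0.0159,0.06,0.1975,-0.3525,0.098,0.0159,0.06,0.1975,-0.3525,0.098,0.0159,0.06,0.1975,-0.3525,0.098,0.0159,0.06,0.1975,-0.3525,0.098,0.0159,0.06,0.1975,-0.3525,0.098,0.0159]' ; python3 d.py .491 .096 .06
python3 - <<'E'
from h import *
f=grab('side','side1'); a=f['img'][160:300,200:350,::-1]; cv2.imwrite('pics/side1c.png',cv2.resize(a,None,fx=4,fy=4,interpolation=cv2.INTER_CUBIC))
E
```

```text
time_s: 1.98
position: [0.4908, 0.0959, 0.1493]
eef_rot: [-3.119, -0.364, 0.002]
wrist_force: [-0.2, -0.5, 0.5]
finger_gap: 0.0598
grip_force: 0.0
shift [0.0003 0.     0.0893] azim x 0.2325 tilt [-0.001  0.001 -1.   ] pos [0.4908 0.0959 0.1493] F [-0.22 -0.51  0.55] q [-0.19  0.44 -0.14  2.01  0.09  0.69 -1.72] t 1.975 0.059804035419898795 0.0
```

View pics/side1c.png

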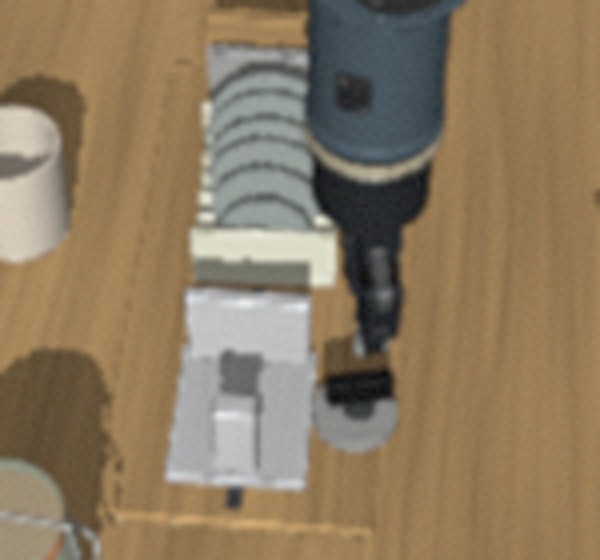

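The gripper hangs over the bar (bar at crop (360,385)) and lines up with it. I'll go down and grip.

```bash
python3 inch.py '[0.06,0,0,0.05,0,0.06,0,0,0.088,0,0.06,0,0,0.088,0,0.01,0,0,0.088,0,0.01,0,0,0.088,0,0.01,0,0,0.088,0,0.01,0,0,0.088,0,0.01,0,0,0.088,0]' 100; python3 d.py .491 .096 .06
```

```text
time_s: 3.02
position: [0.491, 0.0971, 0.0645]
eef_rot: [-3.115, -0.362, -0.005]
wrist_force: [-8.2, 17.1, 15.4]
finger_gap: 0.0118
grip_force: 85.1
shift [-0.0002  0.0011  0.0045] azim x 0.2315 tilt [ 0.002  0.005 -1.   ] pos [0.491  0.0971 0.0645] F [-8.17 17.09 15.42] q [-0.21  0.58 -0.11  2.09  0.13  0.47 -1.76] t 3.025 0.011838400511881675 85.10935664176941
```

To row units: -0.36 rad / 3.1416 = -0.1146.

```bash
python3 inch.py '[0.01,0,-0.0015,-0.004,0,0.01,0,-0.0015,-0.004,-0.0382,0.01,0,-0.0015,-0.004,-0.0764,0.01,0,-0.0015,-0.004,-0.1146]' 100; python3 d.py .491 .0971 .06
```

```text
time_s: 3.52
position: [0.4909, 0.0973, 0.065]
eef_rot: [-3.0, -0.918, -0.003]
wrist_force: [6.6, 15.5, -45.5]
finger_gap: 0.0116
grip_force: 82.2
shift [-0.0001  0.0002  0.005 ] azim x 0.5937 tilt [ 0.     0.005 -1.   ] pos [0.4909 0.0973 0.065 ] F [  6.62  15.47 -45.52] q [-0.14  0.58 -0.21  2.09  0.24  0.49 -1.51] t 3.525 0.011573873802537563 82.24447846412659
```

To row units: -0.29 rad / 3.1416 = -0.0923.

```bash
python3 inch.py '[0.01,0.0006,-0.001,0.0025,-0.0159,0.01,0.0006,-0.001,0.0025,-0.0541,0.01,0.0006,-0.001,0.0025,-0.0923,0.01,0.0006,-0.001,0.0025,-0.0923]' 100; python3 d.py .491 .0971 .06
```

```text
time_s: 4.03
position: [0.4911, 0.0975, 0.0647]
eef_rot: [-2.84, -1.339, -0.006]
wrist_force: [-0.6, 9.8, -8.0]
finger_gap: 0.0117
grip_force: 87.4
shift [-0.0004  0.0002  0.0047] azim x 0.881 tilt [ 0.002  0.004 -1.   ] pos [0.4911 0.0975 0.0647] F [-0.59  9.8  -8.03] q [-0.09  0.59 -0.29  2.09  0.33  0.51 -1.32] t 4.025 0.01168831102734907 87.44555354118347
```

To row units: -0.46 rad / 3.1416 = -0.1464.

```bash
python3 inch.py '[0.01,0,0,0,-0.0382,0.01,0,0,0,-0.0764,0.01,0,0,0,-0.1146,0.01,0,0,0,-0.1464,0.01,0,0,0,-0.1464,0.01,0,0,0,-0.1464]' 100; python3 d.py .491 .0971 .06
python3 - <<'E'
from h import *
f=grab('side','side2'); a=f['img'][160:300,200:350,::-1]; cv2.imwrite('pics/side2c.png',cv2.resize(a,None,fx=4,fy=4,interpolation=cv2.INTER_CUBIC))
E
```

```text
time_s: 4.78
position: [0.4911, 0.0976, 0.0647]
eef_rot: [-2.462, -1.949, -0.006]
wrist_force: [-1.7, 10.1, -8.2]
finger_gap: 0.0116
grip_force: 87.4
shift [-0.0005  0.      0.0047] azim x 1.3393 tilt [ 0.002  0.004 -1.   ] pos [0.4911 0.0976 0.0647] F [-1.72 10.11 -8.17] q [ 0.    0.6  -0.42  2.09  0.46  0.54 -0.99] t 4.775 0.011628085605247028 87.4057388305664
```

View pics/side2c.png

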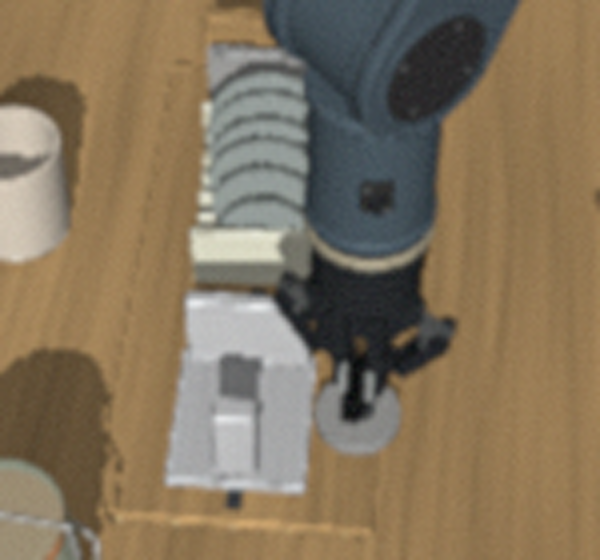

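The bookend has not moved, and the bar now lies nearly along the organiser's x (k≈1.29). I'll release and lift.

To row units: -0.27 rad / 3.1416 = -0.0859.

```bash
python3 inch.py '[0.045,0,0,0,0,0.045,0,0,0,0,0.045,0,0,0,0,0.045,0,0,-0.05,0,0.065,0,0,-0.08,-0.0318,0.065,0,0,-0.08,-0.0859,0.065,0,0,-0.08,-0.0859]' 80; python3 d.py .572 .154 .145
python3 - <<'E'
from h import *
f=grab('side','side3'); a=f['img'][160:300,200:350,::-1]; cv2.imwrite('pics/side3c.png',cv2.resize(a,None,fx=4,fy=4,interpolation=cv2.INTER_CUBIC))
E
```

```text
time_s: 5.7
position: [0.4908, 0.0943, 0.1442]
eef_rot: [2.183, 2.259, 0.001]
wrist_force: [0.2, 0.0, 0.4]
finger_gap: 0.0652
grip_force: 0.0
shift [ 0.0568  0.0832 -0.0008] azim x 1.6051 tilt [ 0.001 -0.    -1.   ] pos [0.4908 0.0943 0.1442] F [0.18 0.02 0.38] q [ 0.13  0.5  -0.6   2.01  0.41  0.75 -0.68] t 5.7 0.06524666181921342 0.0
```

View pics/side3c.png

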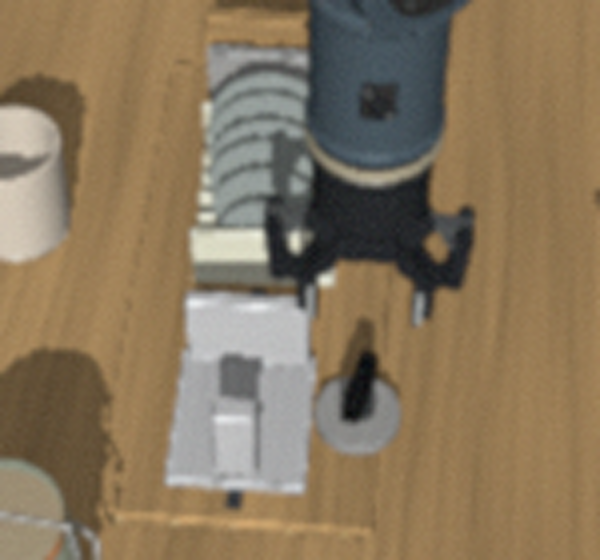

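The knob stayed turned with its bar nearly along x, and the post top is unmoved at crop (235,405). Now to pinch the post.

```bash
python3 inch.py '[0.065,0.028,0.0415,0,0,0.065,0.057,0.083,0,0,0.065,0.057,0.083,0,0,0.065,0.057,0.083,0.04,0,0.065,0.057,0.083,0.075,0,0.065,0.057,0.083,0.075,0,0.065,0.057,0.083,0.075,0]' 80; python3 inch.py '[0.02,0,0,0,0,0.02,0,0,0,0,0.02,0,0,0,0,0.02,0,0,0,0]' 80; python3 d.py .572 .154 .07
```

```text
time_s: 6.62
position: [0.5716, 0.1549, 0.0697]
eef_rot: [2.182, 2.26, 0.0]
wrist_force: [0.1, 0.1, 0.4]
finger_gap: 0.0647
grip_force: 0.0
time_s: 7.12
position: [0.5734, 0.1549, 0.0704]
eef_rot: [2.181, 2.258, 0.005]
wrist_force: [3.6, -1.0, 5.3]
finger_gap: 0.0296
grip_force: 78.8
shift [-0.0009 -0.0014  0.0004] azim x 1.6054 tilt [ 0.004  0.001 -1.   ] pos [0.5734 0.1549 0.0704] F [ 3.62 -0.96  5.29] q [-0.02  0.7  -0.52  1.84  0.5   0.73 -0.78] t 7.125 0.029561373269367263 78.77514839172363
```

```bash
python3 inch.py '[0.02,-0.005,0.001,0,0,0.02,-0.015,0.001,0,0,0.02,-0.028,0.001,0,0,0.02,-0.041,0.001,0,0,0.02,-0.054,0.001,0,0,0.02,-0.062,0.001,0,0,0.02,-0.062,0.001,0,0]' 80; python3 d.py .572 .154 .07
```

```text
time_s: 8.0
position: [0.5756, 0.0921, 0.0704]
eef_rot: [2.182, 2.258, 0.002]
wrist_force: [-1.2, -1.3, 8.7]
finger_gap: 0.029
grip_force: 79.4
shift [ 0.0619 -0.0015  0.0004] azim x 1.605 tilt [ 0.002 -0.    -1.   ] pos [0.5756 0.0921 0.0704] F [-1.15 -1.26  8.71] q [ 0.09  0.69 -0.53  1.87  0.51  0.72 -0.69] t 8.0 0.028972957193039543 79.4488263130188
```

```bash
for i in 1; do python3 inch.py '[0.02,-0.005,0,0,0,0.02,-0.01,0,0,0,0.02,-0.015,0,0,0,0.02,-0.02,0,0,0,0.02,-0.025,0,0,0,0.02,-0.03,0,0,0]' 80; done; python3 d.py .572 .154 .07
python3 - <<'E'
from h import *
f=grab('top','top4'); a=f['img'][160:250,200:360,::-1]; cv2.imwrite('pics/top4c.png',cv2.resize(a,None,fx=5,fy=5,interpolation=cv2.INTER_CUBIC))
E
```

```text
time_s: 8.75
position: [0.5766, 0.0638, 0.0704]
eef_rot: [2.181, 2.26, 0.004]
wrist_force: [-0.9, 2.3, 9.1]
finger_gap: 0.0291
grip_force: 79.2
shift [ 0.0903 -0.0013  0.0005] azim x 1.6064 tilt [ 0.002  0.001 -1.   ] pos [0.5766 0.0638 0.0704] F [-0.91  2.33  9.09] q [ 0.15  0.69 -0.53  1.87  0.51  0.71 -0.64] t 8.75 0.029148714301969542 79.23040509223938
```

View pics/top4c.png

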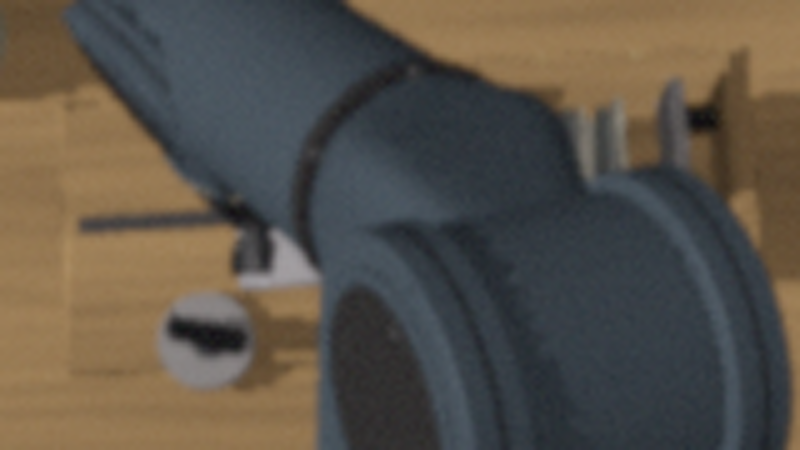

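The rack's front is at crop x≈622 and the stop face at ≈662, so about 23 mm remain. The sliding force is about 3 N, so I'll continue gently.

```bash
python3 inch.py '[0.02,-0.004,0,0,0,0.02,-0.008,0,0,0,0.02,-0.012,0,0,0,0.02,-0.016,0,0,0]' 80;  python3 inch.py '[0.02,-0.002,0,0,0,0.02,-0.004,0,0,0]' 80; python3 inch.py '[0.02,-0.002,0,0,0,0.02,-0.004,0,0,0]' 80
```

```text
time_s: 9.3
position: [0.5771, 0.048, 0.0704]
eef_rot: [2.181, 2.26, 0.004]
wrist_force: [-0.9, 3.5, 9.0]
finger_gap: 0.029
grip_force: 79.2
time_s: 9.55
position: [0.5772, 0.0438, 0.0704]
eef_rot: [2.181, 2.26, 0.004]
wrist_force: [-1.7, 2.7, 9.0]
finger_gap: 0.0287
grip_force: 79.2
time_s: 9.8
position: [0.5774, 0.0399, 0.0704]
eef_rot: [2.181, 2.26, 0.004]
wrist_force: [-1.6, 2.7, 9.6]
finger_gap: 0.0291
grip_force: 79.2
```

```bash
python3 inch.py '[0.02,-0.001,0,0,0,0.02,-0.002,0,0,0]' 80;  python3 inch.py '[0.02,-0.001,0,0,0,0.02,-0.002,0,0,0]' 80;  python3 inch.py '[0.02,-0.001,0,0,0,0.02,-0.002,0,0,0]' 80
```

```text
time_s: 10.05
position: [0.5775, 0.0379, 0.0704]
eef_rot: [2.181, 2.26, 0.004]
wrist_force: [-1.4, 3.1, 9.8]
finger_gap: 0.0293
grip_force: 79.2
time_s: 10.3
position: [0.5775, 0.0359, 0.0704]
eef_rot: [2.181, 2.26, 0.004]
wrist_force: [-0.8, 2.5, 9.5]
finger_gap: 0.0291
grip_force: 79.2
time_s: 10.55
position: [0.5776, 0.0341, 0.0704]
eef_rot: [2.181, 2.26, 0.004]
wrist_force: [-0.3, 2.9, 9.6]
finger_gap: 0.0293
grip_force: 79.2
```

```bash
python3 inch.py '[0.02,-0.001,0,0,0,0.02,-0.002,0,0,0]' 80;  python3 inch.py '[0.02,-0.001,0,0,0,0.02,-0.002,0,0,0]' 80;  python3 inch.py '[0.02,-0.001,0,0,0,0.02,-0.002,0,0,0]' 80
```

```text
time_s: 10.8
position: [0.5776, 0.0326, 0.0704]
eef_rot: [2.181, 2.261, 0.005]
wrist_force: [-0.9, 4.9, 9.0]
finger_gap: 0.0294
grip_force: 79.2
time_s: 11.05
position: [0.5777, 0.0311, 0.0704]
eef_rot: [-2.181, -2.261, -0.006]
wrist_force: [-2.7, 6.9, 8.0]
finger_gap: 0.029
grip_force: 79.2
time_s: 11.3
position: [0.5778, 0.0297, 0.0704]
eef_rot: [-2.18, -2.261, -0.006]
wrist_force: [-1.5, 9.1, 8.6]
finger_gap: 0.0296
grip_force: 79.1
```

```bash
python3 inch.py '[0.02,-0.001,0,0,0,0.02,-0.002,0,0,0,0.02,-0.003,0,0,0,0.02,-0.0035,0,0,0]' 80;  python3 inch.py '[0.02,0,0,0,0,0.02,0,0,0,0,0.02,0,0,0,0,0.02,0,0,0,0]' 80
python3 - <<'E'
from h import *
f=grab('side','side5'); a=f['img'][160:300,200:350,::-1]; cv2.imwrite('pics/side5c.png',cv2.resize(a,None,fx=4,fy=4,interpolation=cv2.INTER_CUBIC))
E
```

```text
time_s: 11.8
position: [0.5778, 0.0272, 0.0704]
eef_rot: [-2.179, -2.262, -0.008]
wrist_force: [-1.2, 11.3, 8.2]
finger_gap: 0.0293
grip_force: 79.1
time_s: 12.3
position: [0.5778, 0.0272, 0.0704]
eef_rot: [-2.179, -2.262, -0.008]
wrist_force: [-2.2, 10.5, 7.7]
finger_gap: 0.0291
grip_force: 79.1
```

View pics/side5c.png

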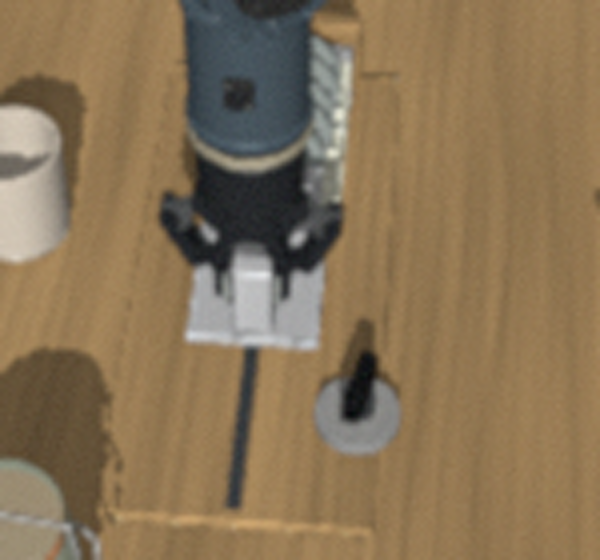

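Stop force reads about 8 N from both wrist and displacement (6.8 mm × 1.2 N/mm). I'll add a little, then settle.

```bash
python3 inch.py '[0.02,-0.001,0,0,0,0.02,-0.0018,0,0,0,0.02,-0.0018,0,0,0,0.02,-0.0018,0,0,0,0.02,-0.0018,0,0,0,0.02,-0.0018,0,0,0,0.02,-0.0018,0,0,0,0.02,-0.0018,0,0,0]' 80; python3 inch.py '[0.02,0,0,0,0,0.02,0,0,0,0,0.02,0,0,0,0]' 80
```

```text
time_s: 13.35
position: [0.5779, 0.0258, 0.0704]
eef_rot: [-2.178, -2.262, -0.008]
wrist_force: [-2.2, 12.2, 7.2]
finger_gap: 0.0292
grip_force: 79.0
time_s: 13.72
position: [0.5779, 0.0258, 0.0704]
eef_rot: [-2.178, -2.262, -0.008]
wrist_force: [-1.8, 11.9, 8.4]
finger_gap: 0.029
grip_force: 79.0
```

```bash
python3 -c "
from workcell import robot, cams, telemetry
print(robot.sign_off())"
```

```text
the job is handed in; nothing more can be done
None
```

I handed the job in with the knob turned to about 1.3 rad and the gripper still pinching the bookend, holding the rack against the stop at an estimated 9–10 N; that force comes from the wrist reading less sliding friction and from the plate's travel. The arm hid the rack in the last picture, so I never saw it sitting square, and I made no final check of the bystanders; the hand-in gave no verdict.

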